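# Offer a sweet in the tongs over the customer's box

### The job

At the sweet stall, grip the serving tongs, close them on the round sweet on the slate slab, and hold it up over the middle of the customer's open box, clear above its rim; finish while still holding it there in the tongs. Do not touch the sweet with the gripper itself, keep the tongs level, and leave the other two sweets and the jar where they stand.

Things in the scene. Friction and masses are not known exactly. Their poses are not given: they have to be found in the camera images.
- tongs_grip (a point): Where to grip the steel tongs, which lie open on the counter and close in the horizontal plane: midway between the arms, 23 mm above the tongs' underside, near the centre of mass. x points to the jaws, y to the left arm, z up. Gripped from above, fingers outside the two arms: 51 mm over the arms when open, about 32 mm with the jaws closed on the round sweet.
- tongs_tip (a point): Middle between the two jaws, 103 mm ahead (+x) of the grip point, 17 mm above the underside; same axes. Jaws: flat upright plates 35 mm long (85 to 120 mm ahead of the grip point), 0 to 34 mm above the underside, about 72 mm apart inside when open. They close 2.1 mm for each mm of squeeze at the grip point.
- tongs: The whole tongs, 120 g, 215 mm long; origin on the underside, 23 mm below the grip point, same axes. Pivot: upright pin of 10 mm radius, 34 mm high, 95 mm behind the grip point. A spring opens the arms: at the grip point 3 N starts closing them, 7 N closes them to 32 mm. To carry them open, squeeze only to about 45 mm (5 N, jaws then 59 mm apart): enough to lift them.
- tongs_left: The left arm of the tongs with its jaw: an upright strip 3 mm thick, from 12 to 34 mm above the underside (the jaw from 0 to 34 mm). Origin on the underside at the pivot.
- tongs_right: The right arm of the tongs with its jaw, the mirror image of the left; both move together. Origin on the underside at the pivot.
- round_sweet_center (a point): The round sweet: a hard cream-coloured drop with a domed top, 32 mm across, 28 mm high, about 30 g, standing on the slab in one of three places 90 mm apart in a row. The point is its centre, half-way up (14 mm above the slab).
- round_sweet: The same round sweet; origin at the centre of its underside.
- square_sweet_center (a point): Centre of the square sweet beside it, 30 x 30 x 24 mm, the same cream colour. To be left alone.
- bar_sweet_center (a point): Centre of the bar-shaped sweet beside it, 56 x 22 x 20 mm, the same cream colour. To be left alone.
- slab: Dark slate slab, 110 (x) x 280 (y) x 15 mm high, fixed; the sweets stand on it along its long y axis. Origin at the centre of its underside.
- box_mouth (a point): The customer's open cardboard box, 130 x 130 mm and 50 mm high with 4 mm walls, fixed on the counter. The point is the centre of its open mouth, level with the rim; axes along its sides.
- jar: Amber glass jar with a brass lid, 68 mm across, 100 mm high, at the back of the counter. Origin at the centre of its underside. To be left alone.
Not all that is in view belongs to the job. What is shaped like the round_sweet but black is not meant.

How it is judged (in metres and radians):
On the way, in this order (a step that is already met when the one before it is completed fails the run):
1. the tongs are picked up, the sweet still on the slab (height (world z) of tongs_grip above 0.035 m and contact force between the fingers and tongs above 1 N and height (world z) of round_sweet_center below 0.034 m), for 0.2 s.
2. the round sweet is lifted off the slab between both jaws of the tongs (contact force between each of tongs_left, tongs_right and round_sweet above 0.3 N and contact force between the fingers and tongs above 1 N and height (world z) of round_sweet_center above 0.045 m), for 0.2 s.
At the end, for the whole second after the job is handed in: Fingers grip the tongs, level within 0.4 rad; both jaws press the round sweet (over 0.3 N each), at rest, its centre over 75 mm above the counter and within 40 mm of the box mouth's middle seen from above; sweet and tongs do not touch the box, nor fingers the sweet (contact force between each of tongs_left, tongs_right and round_sweet above 0.3 N and contact force between the fingers and tongs above 1 N and height (world z) of round_sweet_center above 0.075 m and horizontal distance between round_sweet_center and box_mouth below 0.04 m and angle between tongs_grip's own z axis and vertical below 0.4 rad and linear speed of round_sweet below 0.03 m/s and contact force between each of the fingers, box and round_sweet below 0.1 N and contact force between box and tongs below 0.1 N); the arm keeps its last pose, push and grip.
It fails at once if the gripper touches the round sweet itself (contact force between the fingers and round_sweet above 0.5 N).
It fails at once if another sweet is moved more than 20 mm (distance of any of square_sweet_center, bar_sweet_center from where it was at the start of the episode above 0.02 m).
It fails at once if the jar is moved more than 20 mm (distance of jar from where it was at the start of the episode above 0.02 m).
It also fails if it takes over 37 s, if anything falls off the work surface, if the arm or the gripper's body presses on something with over 40 N, if the wrist force passes 120 N, or if a joint passes its speed limit or range.

### The arm

A 6-joint arm with a two-finger parallel gripper is mounted at the origin on the work surface. World frame = base frame: x ahead of the robot, y to its left, z up, the work surface at z = 0. Lengths are in mm, angles in rad, forces in N, time in s.
With the tool pointing down it reaches from about 300 to 875 mm from the base axis. Payload 6.4 kg.
Tool frame: the origin (TCP) lies at the very end of the fingers, on their centre line; the grasp point (between the pads) lies 19 mm behind it; z points along the fingers, y is the line along which they close (so a half turn about z gives the same grasp; the last joint's range is limited). The gripper opens to 85 mm and grips with 20 to 120 N. Pads are 22 mm wide; open, the fingers measure 114 mm over their backs; the gripper's body (76 mm by 85 mm) begins 54 mm behind the grasp point. The pads swing forward as they close: fully open they stand 13 mm farther back than shut.
Start: joints at [-1.496, 0.181, 1.607, -0, 1.354, -0.206], TCP at [159.362, -552.49, 231.288] pointing down, gripper open.
Joint ranges: [-2.99, 2.99], [-0.89, 2.07], [0.3, 2.58], [-1.14, 4.28], [0, 2.63], [-3.12, 3.12]. Speed limits (rad/s): [2.57, 2.57, 3.01, 3.14, 3.14, 3.14].

### API

Orientations are given as a rotation vector (axis times angle).
In Python, from station import state, imaging, finish_job gives the robot as it stands. The module is installed in compiled form; this text tells all that it offers.
- The arm moves only by the tool arm_command, never from a script. Its argument "deltas" is a list of rows, each an object of numbers: "hand": the closure, from 0 (fully open) to 1 (shut); "tx", "ty", "tz": the shift along the tool's x, y, z in mm; "wx", "wy", "wz": the turn, a rotation vector about the tool's x, y, z in degrees. In form: [{"hand": .., "tx": .., "ty": .., "tz": .., "wx": .., "wy": .., "wz": ..}, ...]. A call has 1 to 8 rows; each row shifts and turns the commanded pose from where the row before left it, along the tool's axes as they then stand; what a row does not reach is not made up. A row lasts 1/8 s, in which the tool goes at most 62.5 mm and 10.7 degrees, less where a joint would pass 70% of its speed; a pose out of reach is approached as far as the arm can. A call with a gripper value outside its range is refused whole. The fingers move at their own pace and stop on an object; "squeeze" is the grip in N (left out, the last holds). Time passes only in rows, so rows that do not move let the fingers close. It gives the time, the measured TCP pose, the force, the opening and the grip force at its end, in the units of the state.
- state(): the state, without advancing time (a new reading comes with each control period).
- imaging.get_image(name): name is "side" or "top"; returns a dict with "image" (400x640x3 uint8, blue, green, red), "mtx" (3x3 intrinsics, pixels), "k1" (the pictures are not rectified: a ray, as slopes to the right and down, at radius r is drawn at 1 + k1 r^2 times it, then the intrinsics apply), "xyz" and "orientation" of the camera in the world. Camera axes: x right, y down, z forward; pixel columns grow to the right and rows downward; lengths in mm; the calibration is good to about 2 mm. A picture is of the moment at which its call begins. There is no depth.
- finish_job(): hands the job in; it is judged then, once.
The state is a dict: "time": time; "qpos": joint angles; "qvel": joint speeds; "tau": joint torques, N m; "tool_pos": TCP position; "orientation": TCP orientation; "wrist_force": force on the tool from outside, world axes, zero at the start; "ft_torque": the same for the moment, N m; "gripper_width": opening from 0.0 (shut) to 1.0 (fully open); "grip_force": force on a finger pad.
Only numpy, scipy, OpenCV 4.12 (cv2) and the standard library are available. Lean on these libraries where they do the work, as an engineer would, in place of code of your own. Each camera call takes 0.05 s, during which the arm holds its last target. There are 200 camera calls.

## Working session

There is one attempt and no reset: what is moved stays moved. The work goes in short steps, Python scripts to look and compute and a tool call to move; the robot and the scene stay as the last step left them, time stands still between calls to the robot, and variables do not carry over. Pictures are saved under pics/ and viewed, at most 10 in all, crops included, and the job is handed in when it is done.

Besides the shell and the picture viewer there is one more tool, called after "Request:" as name(argument=value, ...) on one line, values as JSON. arm_command: Moves the arm, as the interface text tells. Its arguments: {"type":"object","properties":{"deltas":{"type":"array","items":{"type":"object","properties":{"hand":{"type":"number"},"tx":{"type":"number"},"ty":{"type":"number"},"tz":{"type":"number"},"wx":{"type":"number"},"wy":{"type":"number"},"wz":{"type":"number"}}}},"squeeze":{"type":"number"}},"required":["deltas"]}

```bash
mkdir -p pics; cat > h.py <<'E'
import numpy as np, cv2
from scipy.spatial.transform import Rotation as R
from station import state, imaging, finish_job
def grab(n,tag):
    d=imaging.get_image(n); cv2.imwrite(f'pics/{tag}.png',d['image']); np.save(f'pics/{tag}.npy',d,allow_pickle=True); return d
def load(tag): return np.load(f'pics/{tag}.npy',allow_pickle=True).item()
def ray(d,p):
    K=np.array(d['mtx']); k=d['k1']
    s=cv2.undistortPoints(np.array([[p]],float),K,np.array([k,0,0,0.]))[0,0]
    return np.array(d['xyz'],float),R.from_rotvec(d['orientation']).as_matrix()@np.array([s[0],s[1],1])
def onz(d,p,z):
    o,v=ray(d,p); return o+v*(z-o[2])/v[2]
def two(d1,p1,d2,p2):
    o1,v1=ray(d1,p1);o2,v2=ray(d2,p2)
    t=np.linalg.lstsq(np.c_[v1,-v2],o2-o1,rcond=None)[0]
    a=o1+t[0]*v1;b=o2+t[1]*v2
    return (a+b)/2,np.linalg.norm(a-b)
E
python3 - <<'E'
from h import *
a=grab('top','top0');b=grab('side','side0')
for d in(a,b): print(d['xyz'],np.array(d['orientation']).shape,d['orientation'],d['k1'],d['mtx'])
print(state())
E
```

```text
[ 439.41610119   20.05013993 1054.66140345] (3,) [-2.17440972  2.14028251 -0.16708663] -0.02857542677334163 [[361.61213989   0.         316.75948458]
 [  0.         361.61213989 194.25488816]
 [  0.           0.           1.        ]]
[ 524.77879579 -857.67199863  682.50133914] (3,) [-2.19510431  0.03868144 -0.00869852] -0.0021162105056680655 [[459.58396248   0.         317.18437957]
 [  0.         459.58396248 200.87770907]
 [  0.           0.           1.        ]]
{'time': 0.1, 'qpos': array([-1.49628957e+00,  1.81490187e-01,  1.60791644e+00, -5.60330627e-06,
        1.35378971e+00, -2.06272687e-01]), 'qvel': array([-0.00027094,  0.00112357, -0.00221984,  0.0005348 , -0.00052883,
        0.00193183]), 'tau': array([ 4.80902909e-04, -4.45877838e+01, -3.52234948e+01, -1.78319410e-04,
        4.16122115e-03, -1.18691156e-05]), 'tool_pos': array([ 159.3273828 , -551.96519316,  230.45698638]), 'orientation': array([-3.10909913e+00, -4.39377879e-01, -1.57187132e-04]), 'wrist_force': array([ 0.95775   , -0.40548252, -0.71801227]), 'ft_torque': array([-0.04445134,  0.00791732,  0.03054901]), 'grip_force': 0.0, 'gripper_width': 1.0014847914595248}
```

View pics/top0.png

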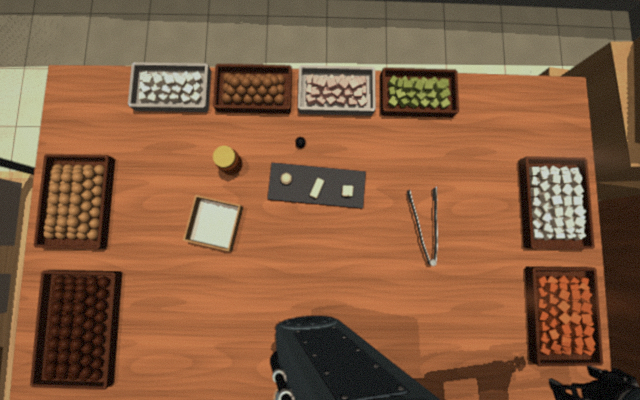

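View pics/side0.png

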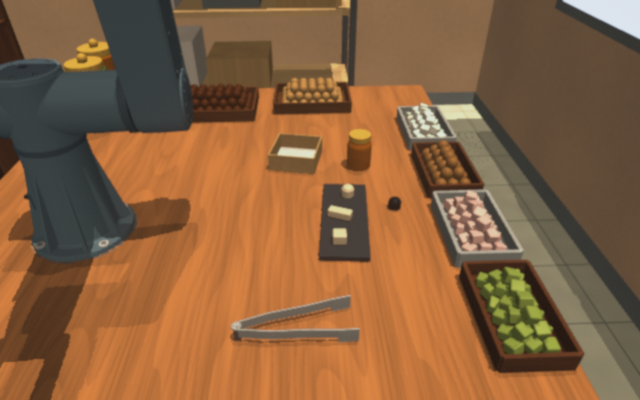

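In the top view the tongs have their pivot at (433,262) and jaws at (409,191) and (435,189). The box is at (214,223) and the jar at (227,159). There are four candidates:
- Cream (286,179): round.
- Bar (317,187).
- Square (348,190).
- Black (300,142), off the slab: a decoy.

The one at (286,179) fits, and I'll confirm it in a crop.

```bash
python3 - <<'E'
from h import *
a=load('top0');b=load('side0')
c=a['image'][130:275,180:460]; c1=cv2.resize(c,None,fx=2.8,fy=2.8,interpolation=cv2.INTER_CUBIC)
s=cv2.resize(b['image'][170:260,300:420],None,fx=2,fy=2,interpolation=cv2.INTER_CUBIC)
o=np.zeros((c1.shape[0]+s.shape[0],c1.shape[1],3),np.uint8);o[:c1.shape[0]]=c1;o[c1.shape[0]:,:s.shape[1]]=s
cv2.imwrite('pics/crop0.png',o)
def comps(d,roi,f,mn=15):
    x0,y0,x1,y1=roi; hsv=cv2.cvtColor(d['image'],cv2.COLOR_BGR2HSV)[y0:y1,x0:x1].astype(int)
    m=f(hsv).astype(np.uint8); n,l,st,ce=cv2.connectedComponentsWithStats(m)
    return [(st[i,4],ce[i]+[x0,y0],np.argwhere(l==i)[:,::-1]+[x0,y0]) for i in range(1,n) if st[i,4]>=mn]
print('sweets top')
for A,p,q in comps(a,(268,160,368,210),lambda h:h[...,2]>130): print(A,p,[onz(a,p,z).round(1) for z in(29,39)])
print('sweets side')
for A,p,q in comps(b,(320,180,372,260),lambda h:(h[...,2]>130)&(h[...,1]<110)): print(A,p,onz(b,p,29).round(1))
print('slab')
for A,p,q in comps(a,(255,150,380,220),lambda h:h[...,2]<85,500):
    r=cv2.minAreaRect(q.astype(np.float32)); P=np.array([onz(a,x,15)[:2] for x in cv2.boxPoints(r)]);print(P.round(),P.mean(0),np.linalg.norm(np.diff(P,axis=0),axis=1))
print('box')
for A,p,q in comps(a,(180,190,250,260),lambda h:(h[...,1]<120)|(h[...,2]<100),300):
    r=cv2.minAreaRect(q.astype(np.float32)); P=np.array([onz(a,x,50)[:2] for x in cv2.boxPoints(r)]);print(P.round(),P.mean(0),np.linalg.norm(np.diff(P,axis=0),axis=1))
print('tongs')
for A,p,q in comps(a,(395,175,450,280),lambda h:(h[...,1]<110),10):
    print(A,p,q.min(0),q.max(0))
    for r in range(185,270,6):
        xs=q[q[:,1]==r,0]; print(r,sorted(xs))
print(onz(a,(432.5,262),34),onz(a,(409,191),34),onz(a,(435,189),34))
E
```

```text
sweets top
1317 [320.04328018 182.17691724] [array([617.4,  -4.8,  29. ]), array([615.7,  -4.5,  39. ])]
90 [285.55555556 177.81111111] [array([628.4,  94.7,  29. ]), array([626.6,  93.9,  39. ])]
152 [316.54605263 187.38157895] [array([602.1,   5.1,  29. ]), array([600.5,   5.2,  39. ])]
115 [347.17391304 190.07826087] [array([595.8, -83.1,  29. ]), array([594.2, -82.1,  39. ])]
sweets side
118 [347.92372881 189.29661017] [626.6  95.1  29. ]
201 [339.95024876 210.78109453] [600.2   6.3  29. ]
198 [339.48484848 234.88888889] [592.9 -81.7  29. ]
slab
[[ 566.  146.]
 [ 675.  139.]
 [ 654. -137.]
 [ 545. -127.]] [609.89267687   5.11597222] [109.74392854 277.50493032 109.87443229]
box
[[447. 366.]
 [572. 342.]
 [541. 210.]
 [417. 235.]] [494.3479357  288.22210882] [127.4288663 135.8254049 126.8333865]
tongs
490 [426.94285714 226.76530612] [407 186] [437 265]
185 []
191 [np.int64(408), np.int64(409), np.int64(410), np.int64(433), np.int64(434), np.int64(435), np.int64(436)]
197 [np.int64(408), np.int64(409), np.int64(410), np.int64(411), np.int64(412), np.int64(433), np.int64(434), np.int
[... 462 characters left out ...]
int64(421), np.int64(435), np.int64(436), np.int64(437)]
239 [np.int64(421), np.int64(422), np.int64(435), np.int64(436), np.int64(437)]
245 [np.int64(423), np.int64(424), np.int64(435), np.int64(436), np.int64(437)]
251 [np.int64(424), np.int64(425), np.int64(426), np.int64(434), np.int64(435), np.int64(436), np.int64(437)]
257 [np.int64(427), np.int64(428), np.int64(429), np.int64(434), np.int64(435), np.int64(436)]
263 [np.int64(428), np.int64(429), np.int64(430), np.int64(431), np.int64(432), np.int64(433), np.int64(434), np.int64(435), np.int64(436)]
269 []
[ 395.22939511 -323.12684387   34.        ] [ 595.41712723 -260.55415179   34.        ] [ 602.55750692 -336.25829009   34.        ]
```

View pics/crop0.png

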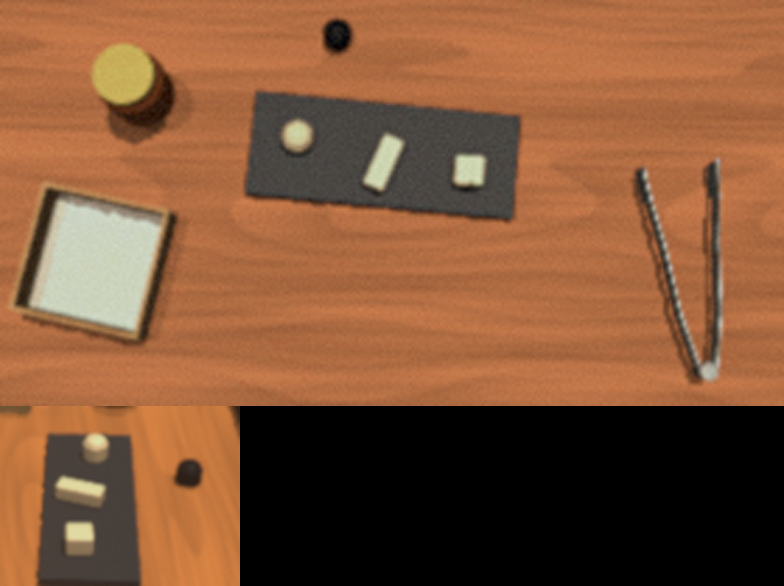

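The crop confirms it: the upper left one on the slab, pixel (286,178), is the round domed drop. The middle one is the bar, the right one is the square, and the black one lies off the slab. Next I get the tongs' pose and the approach move.

```bash
cat >> h.py <<'E'
def go(pos,yaw,s=None):
    """total shift in tool axes (before turning) and turn about tool z (deg); yaw = tongs yaw in deg"""
    s=s or state(); T=R.from_rotvec(s['orientation']); M=T.as_matrix()
    best=None
    for k in (0,180):
        a=np.radians(yaw+90+k); y=np.array([np.cos(a),np.sin(a),0]); z=np.array([0,0,-1.]); G=np.c_[np.cross(y,z),y,z]
        w=np.degrees((T.inv()*R.from_matrix(G)).as_rotvec())
        print('turn',k,w.round(2))
    print('shift tool axes',(M.T@(np.array(pos)-s['tool_pos'])).round(1),'tool x,y in world',M[:,0].round(3),M[:,1].round(3))
E
python3 - <<'E'
from h import *
a=load('top0');b=load('side0')
for z in(23,34):
    p=onz(a,(432.2,262),z);t=onz(a,(421,186),z);d=(t-p)[:2];L=np.hypot(*d);u=d/L
    print(z,'pivot',p.round(1),'len',L,'yaw',np.degrees(np.arctan2(u[1],u[0])),'grip',(p[:2]+95*u).round(1))
# side view: pivot top and jaw tops
print('side pivot',onz(b,(236,325),34).round(),'jaw ends',onz(b,(350,298),34).round(),onz(b,(358,331),34).round())
print('two pivot',two(a,(432.2,262),b,(237,328)))
print('sweet',two(a,(286,178.3),b,(348,189.8)))
go([488,-311,100],7)
E
```

```text
23 pivot [ 394.7 -326.    23. ] len 219.338548562429 yaw 7.027801716840434 grip [ 489.  -314.3]
34 pivot [ 395.2 -322.3   34. ] len 216.99987036226764 yaw 7.027801716840425 grip [ 489.5 -310.7]
side pivot [ 393. -325.   34.] jaw ends [ 599. -271.   34.] [ 606. -346.   34.]
two pivot (array([ 394.4746908 , -325.18964305,   25.49846824]), np.float64(0.7624624791097703))
sweet (array([626.87801577,  93.37352683,  28.65456295]), np.float64(0.37960117938990984))
turn 0 [ 2.0000e-02 -1.4000e-01 -1.7091e+02]
turn 180 [-0.09 -0.01  9.09]
shift tool axes [ 382.5 -140.2  130.8] tool x,y in world [0.961 0.277 0.   ] [ 0.277 -0.961 -0.002]
```

Request:
arm_command(deltas=[{"hand":0,"wz":9.1},{"hand":0,"tx":51,"ty":-28,"tz":18},{"hand":0,"tx":51,"ty":-28,"tz":18},{"hand":0,"tx":51,"ty":-28,"tz":18},{"hand":0,"tx":51,"ty":-28,"tz":18},{"hand":0,"tx":51,"ty":-28,"tz":18},{"hand":0,"tx":51,"ty":-28,"tz":18},{"hand":0,"tx":50,"ty":-28,"tz":18}], squeeze=20)

```text
invalid input
```

```bash
python3 - <<'E'
from h import *
a=grab('top','top1');b=grab('side','side1')
s=state();print(s['time'],s['tool_pos'],s['qpos'])
go([489,-314,4],6.7)
o=np.hstack([cv2.resize(a['image'][160:290,370:470],(400,520),interpolation=cv2.INTER_CUBIC),cv2.resize(b['image'][250:380,210:310],(400,520),interpolation=cv2.INTER_CUBIC)])
cv2.imwrite('pics/c1.png',o)
E
```

```text
0.2 [ 159.33888322 -552.14179308  230.72601144] [-1.49629827e+00  1.81280770e-01  1.60760351e+00  4.72252592e-06
  1.35379657e+00 -2.06294545e-01]
turn 0 [ 1.0000e-02 -9.0000e-02 -1.7061e+02]
turn 180 [-0.06 -0.01  9.39]
shift tool axes [ 382.7 -137.2  227. ] tool x,y in world [0.961 0.277 0.   ] [ 0.277 -0.961 -0.001]
```

View pics/c1.png

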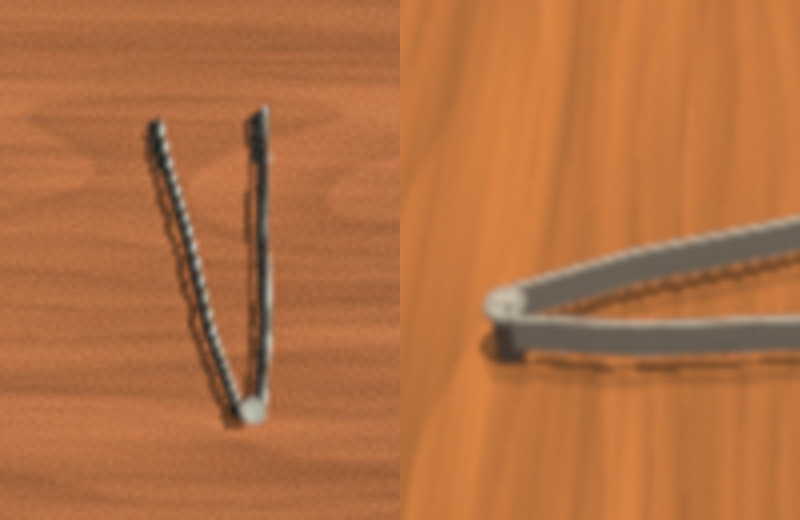

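The top crop shows the pivot disc at (433,262.5) and the jaw ends at (409.5,190.5) and (436.2,187), so the yaw is about 7° and the grip point about (489,-314). The arm didn't move because the call was refused, so I'll retry with every key filled in.

Request:
arm_command(deltas=[{"hand":0,"tx":0,"ty":0,"tz":0,"wx":0,"wy":0,"wz":9.1},{"hand":0,"tx":51,"ty":-28,"tz":18,"wx":0,"wy":0,"wz":0},{"hand":0,"tx":51,"ty":-28,"tz":18,"wx":0,"wy":0,"wz":0},{"hand":0,"tx":51,"ty":-28,"tz":18,"wx":0,"wy":0,"wz":0},{"hand":0,"tx":51,"ty":-28,"tz":18,"wx":0,"wy":0,"wz":0},{"hand":0,"tx":51,"ty":-28,"tz":18,"wx":0,"wy":0,"wz":0},{"hand":0,"tx":51,"ty":-28,"tz":18,"wx":0,"wy":0,"wz":0},{"hand":0,"tx":50,"ty":-28,"tz":18,"wx":0,"wy":0,"wz":0}], squeeze=20)

```text
time: 1.2
tool_pos: [490.3, -313.4, 104.7]
orientation: [3.135, 0.191, 0.0]
wrist_force: [-0.3, -0.5, 0.6]
gripper_width: 1.004
grip_force: 0.0
```

```bash
python3 - <<'E'
from h import *
s=state();print(s['time'],s['tool_pos'],s['qpos'],s['gripper_width'])
go([489,-314,4],7)
E
```

```text
1.2 [ 490.30218765 -313.36032826  104.74669395] [-7.72507520e-01  3.38067276e-01  1.68830716e+00 -6.57875485e-05
  1.11490662e+00  6.76345203e-01] 1.0035935264254199
turn 0 [-1.0000e-02 -3.0000e-02  1.7999e+02]
turn 180 [ 0.02 -0.01 -0.01]
shift tool axes [ -1.4   0.4 100.7] tool x,y in world [0.993 0.122 0.   ] [ 0.122 -0.993  0.   ]
```

Request:
arm_command(deltas=[{"hand":0,"tx":-1,"ty":0,"tz":35,"wx":0,"wy":0,"wz":0},{"hand":0,"tx":0,"ty":0,"tz":25,"wx":0,"wy":0,"wz":0},{"hand":0,"tx":0,"ty":0,"tz":20,"wx":0,"wy":0,"wz":0},{"hand":0,"tx":0,"ty":0,"tz":12,"wx":0,"wy":0,"wz":0},{"hand":0,"tx":0,"ty":0,"tz":7,"wx":0,"wy":0,"wz":0},{"hand":0.2,"tx":0,"ty":0,"tz":0,"wx":0,"wy":0,"wz":0},{"hand":0.3,"tx":0,"ty":0,"tz":0,"wx":0,"wy":0,"wz":0}], squeeze=20)

```text
time: 2.08
tool_pos: [488.3, -315.3, 7.1]
orientation: [3.135, 0.191, 0.001]
wrist_force: [-0.7, -0.1, 0.4]
gripper_width: 0.7
grip_force: 0.0
```

Request:
arm_command(deltas=[{"hand":0.38,"tx":0,"ty":0,"tz":0,"wx":0,"wy":0,"wz":0},{"hand":0.43,"tx":0,"ty":0,"tz":0,"wx":0,"wy":0,"wz":0},{"hand":0.47,"tx":0,"ty":0,"tz":0,"wx":0,"wy":0,"wz":0},{"hand":0.47,"tx":0,"ty":0,"tz":0,"wx":0,"wy":0,"wz":0},{"hand":0.47,"tx":0,"ty":0,"tz":0,"wx":0,"wy":0,"wz":0}])

```text
time: 2.7
tool_pos: [489.1, -315.8, 8.0]
orientation: [3.133, 0.191, 0.004]
wrist_force: [-0.1, 0.9, 5.7]
gripper_width: 0.534
grip_force: 6.4
```

```bash
python3 - <<'E'
from h import *
s=state();print(s)
a=grab('top','top2');b=grab('side','side2')
o=np.hstack([cv2.resize(a['image'][160:290,370:470],(400,520),interpolation=cv2.INTER_CUBIC),cv2.resize(b['image'][230:360,225:375],(400,347),interpolation=cv2.INTER_CUBIC)[:,:].__class__(0) if 0 else cv2.resize(b['image'][190:384,225:374],(400,520),interpolation=cv2.INTER_CUBIC)])
cv2.imwrite('pics/c2.png',o)
E
```

```text
{'time': 2.7, 'qpos': array([-7.77209005e-01,  4.87428313e-01,  1.71743952e+00,  2.08739170e-04,
        9.33291608e-01,  6.71613132e-01]), 'qvel': array([ 8.19299387e-04, -9.84192365e-04, -5.27585093e-04,  1.80760857e-03,
       -8.75525081e-05, -2.89234045e-05]), 'tau': array([-5.72107115e-02, -4.70565677e+01, -2.42026234e+01, -9.69643984e-02,
       -4.46092954e-02, -5.05986437e-02]), 'tool_pos': array([ 489.10746584, -315.83988138,    7.98341891]), 'orientation': array([3.13332604, 0.19113481, 0.00379996]), 'wrist_force': array([-0.13081741,  0.85136943,  5.65605608]), 'ft_torque': array([ 0.03929435, -0.03437924, -0.01263503]), 'grip_force': 6.350260184517538, 'gripper_width': 0.5339401631331054}
```

View pics/c2.png

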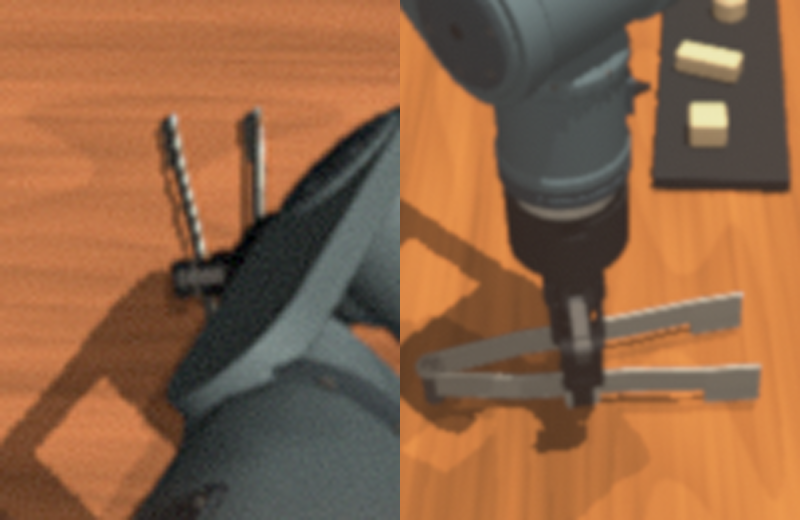

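The fingers sit outside both arms near mid-length and the jaws are about 59 mm apart. Next I lift.

Request:
arm_command(deltas=[{"hand":0.47,"tx":0,"ty":0,"tz":-5,"wx":0,"wy":0,"wz":0},{"hand":0.47,"tx":0,"ty":0,"tz":-10,"wx":0,"wy":0,"wz":0},{"hand":0.47,"tx":0,"ty":0,"tz":-15,"wx":0,"wy":0,"wz":0},{"hand":0.47,"tx":0,"ty":0,"tz":-20,"wx":0,"wy":0,"wz":0},{"hand":0.47,"tx":0,"ty":0,"tz":-20,"wx":0,"wy":0,"wz":0},{"hand":0.47,"tx":0,"ty":0,"tz":-10,"wx":0,"wy":0,"wz":0},{"hand":0.47,"tx":0,"ty":0,"tz":0,"wx":0,"wy":0,"wz":0},{"hand":0.47,"tx":0,"ty":0,"tz":0,"wx":0,"wy":0,"wz":0}])

```text
time: 3.8
tool_pos: [487.5, -314.4, 85.7]
orientation: [-3.135, -0.191, 0.001]
wrist_force: [0.2, 0.4, -2.3]
gripper_width: 0.529
grip_force: 4.2
```

```bash
python3 - <<'E'
from h import *
s=state();print(s['tool_pos'],s['grip_force'],s['wrist_force'])
a=grab('top','top3');b=grab('side','side3')
o=np.hstack([cv2.resize(a['image'][160:290,370:470],(400,520),interpolation=cv2.INTER_CUBIC),cv2.resize(b['image'][190:320,230:380],(400,347),interpolation=cv2.INTER_CUBIC) if 0 else cv2.resize(b['image'][220:350,265:365],(400,520),interpolation=cv2.INTER_CUBIC)])
cv2.imwrite('pics/c3.png',o)
E
```

```text
[ 487.47190274 -314.38639109   85.72537282] 4.158003379234287 [ 0.17488151  0.43189001 -2.31091874]
```

View pics/c3.png

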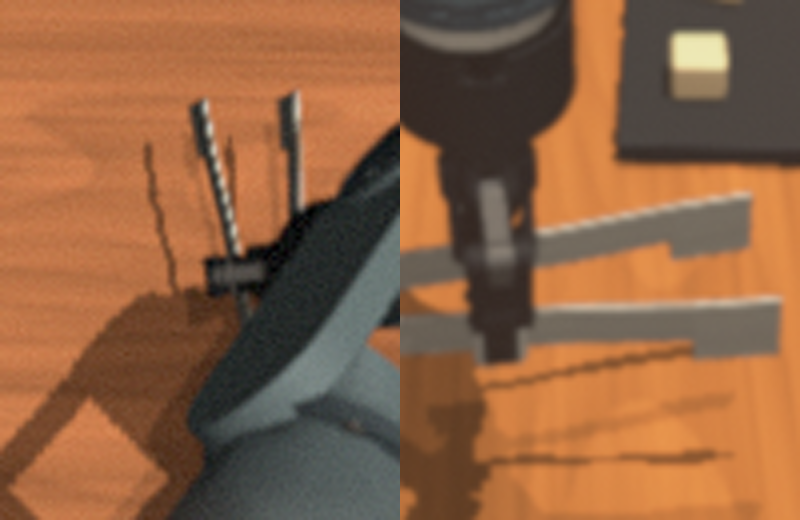

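The tongs are lifted and look level. The jaw-end top corners are at (421.3,185.3) and (443.8,183.3) in the top view, and (352.3,268.8) and (359.8,294.8) in the side view.

```bash
python3 - <<'E'
from h import *
a=load('top3');b=load('side3');s=state()
l,e1=two(a,(421.25,185.25),b,(352.25,268.75));r,e2=two(a,(443.75,183.25),b,(359.75,294.75))
m=(l+r)/2; print(l,e1,r,e2,'gap',np.linalg.norm(l-r),'mid',m)
d=m-s['tool_pos'];print('mid-tcp',d,'yaw',np.degrees(np.arctan2(d[1],d[0])),np.hypot(*d[:2]))
E
```

```text
[ 599.98191303 -272.5858752   111.15632051] 0.5815309173185372 [ 606.65763669 -333.63528773  110.77449515] 0.7770122398132183 gap 61.41450844058995 mid [ 603.31977486 -303.11058146  110.96540783]
mid-tcp [115.9636317   11.16270871  25.61812219] yaw 5.498375187092263 116.49965640430983
```

Request:
arm_command(deltas=[{"hand":0.47,"tx":2,"ty":-10,"tz":0,"wx":0,"wy":0,"wz":0},{"hand":0.47,"tx":5,"ty":-20,"tz":0,"wx":0,"wy":0,"wz":0},{"hand":0.47,"tx":7,"ty":-30,"tz":0,"wx":0,"wy":0,"wz":0},{"hand":0.47,"tx":7,"ty":-30,"tz":0,"wx":0,"wy":0,"wz":0},{"hand":0.47,"tx":7,"ty":-30,"tz":0,"wx":0,"wy":0,"wz":0},{"hand":0.47,"tx":7,"ty":-30,"tz":0,"wx":0,"wy":0,"wz":0},{"hand":0.47,"tx":7,"ty":-30,"tz":0,"wx":0,"wy":0,"wz":0},{"hand":0.47,"tx":7,"ty":-30,"tz":0,"wx":0,"wy":0,"wz":0}])

```text
time: 4.9
tool_pos: [510.5, -97.8, 86.2]
orientation: [-3.135, -0.193, 0.001]
wrist_force: [1.0, -1.3, -1.1]
gripper_width: 0.531
grip_force: 4.2
```

Request:
arm_command(deltas=[{"hand":0.47,"tx":7,"ty":-30,"tz":0,"wx":0,"wy":0,"wz":0},{"hand":0.47,"tx":7,"ty":-30,"tz":0,"wx":0,"wy":0,"wz":0},{"hand":0.47,"tx":7,"ty":-30,"tz":0,"wx":0,"wy":0,"wz":0},{"hand":0.47,"tx":7,"ty":-30,"tz":0,"wx":0,"wy":0,"wz":0},{"hand":0.47,"tx":6,"ty":-30,"tz":0,"wx":0,"wy":0,"wz":0},{"hand":0.47,"tx":4,"ty":-20,"tz":0,"wx":0,"wy":0,"wz":0},{"hand":0.47,"tx":1,"ty":-9,"tz":0,"wx":0,"wy":0,"wz":0},{"hand":0.47,"tx":0,"ty":0,"tz":0,"wx":0,"wy":0,"wz":0}])

```text
time: 5.9
tool_pos: [527.3, 82.9, 86.2]
orientation: [3.136, 0.194, -0.001]
wrist_force: [0.2, -0.8, -1.5]
gripper_width: 0.533
grip_force: 4.2
```

```bash
python3 - <<'E'
from h import *
s=state();print(s['time'],s['tool_pos'],s['grip_force'],s['wrist_force'])
go([528,82.6,27],7)
a=grab('top','top4');b=grab('side','side4')
o=np.hstack([cv2.resize(a['image'][120:250,240:340],(400,520),interpolation=cv2.INTER_CUBIC),cv2.resize(b['image'][110:240,275:375],(400,520),interpolation=cv2.INTER_CUBIC)])
cv2.imwrite('pics/c4.png',o)
E
```

```text
5.9 [527.34755731  82.88637939  86.1941131 ] 4.158425992227421 [ 0.20876815 -0.80407981 -1.46600572]
turn 0 [-3.0000e-02  0.0000e+00 -1.7992e+02]
turn 180 [0.   0.02 0.08]
shift tool axes [ 0.6  0.4 59.2] tool x,y in world [ 0.992  0.123 -0.   ] [ 0.123 -0.992  0.   ]
```

View pics/c4.png

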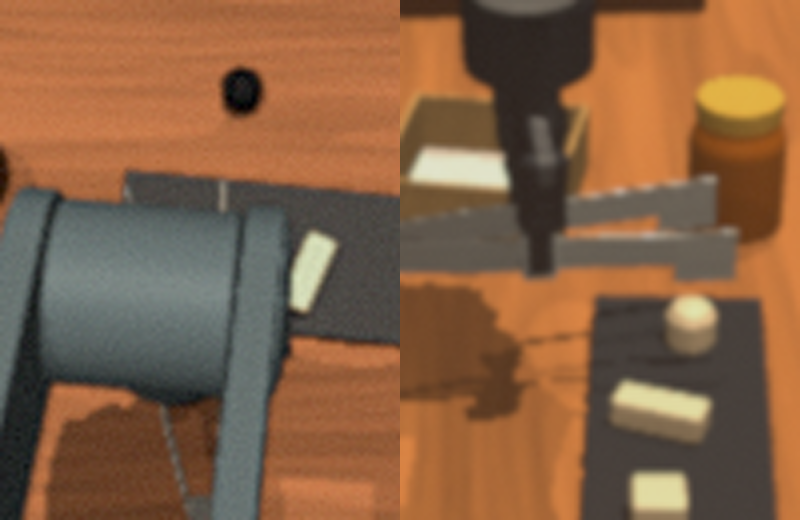

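The jaws, with ends at (272.3,163) and (295.8,165.3) in the top view, straddle the place of the round sweet. I'll check them by triangulation before lowering.

```bash
python3 - <<'E'
from h import *
a=load('top4');b=load('side4');s=state()
l,e1=two(a,(272.2,163.2),b,(353.75,154.5));r,e2=two(a,(295.8,165.2),b,(358.75,167.5))
m=(l+r)/2; print(l,e1,r,e2,'gap',np.linalg.norm(l-r),'mid',m,m-s['tool_pos'])
E
```

```text
[646.18993036 124.82800324 113.32654012] 10.707942395385844 [647.09263008  62.27755317 112.98873218] 0.7171549931501551 gap 62.55787547717697 mid [646.64128022  93.55277821 113.15763615] [118.97221102  11.75700014  26.92209902]
```

Request:
arm_command(deltas=[{"hand":0.47,"tx":0,"ty":-1,"tz":8,"wx":0,"wy":0,"wz":0},{"hand":0.47,"tx":0,"ty":0,"tz":14,"wx":0,"wy":0,"wz":0},{"hand":0.47,"tx":0,"ty":0,"tz":14,"wx":0,"wy":0,"wz":0},{"hand":0.47,"tx":0,"ty":0,"tz":12,"wx":0,"wy":0,"wz":0},{"hand":0.47,"tx":0,"ty":0,"tz":7,"wx":0,"wy":0,"wz":0},{"hand":0.47,"tx":0,"ty":0,"tz":4,"wx":0,"wy":0,"wz":0},{"hand":0.47,"tx":0,"ty":0,"tz":0,"wx":0,"wy":0,"wz":0}])

```text
time: 6.88
tool_pos: [527.8, 83.1, 27.2]
orientation: [-3.136, -0.192, 0.0]
wrist_force: [0.4, -0.0, -1.0]
gripper_width: 0.533
grip_force: 4.2
```

```bash
python3 - <<'E'
from h import *
s=state();print(s['time'],s['tool_pos'],s['grip_force'],s['wrist_force'])
b=grab('side','side5')
cv2.imwrite('pics/c5.png',cv2.resize(b['image'][130:250,275:395],(600,600),interpolation=cv2.INTER_CUBIC))
E
```

```text
6.875 [527.75726412  83.0913838   27.15958537] 4.158286026122369 [ 0.40531645 -0.0152259  -0.99097594]
```

View pics/c5.png

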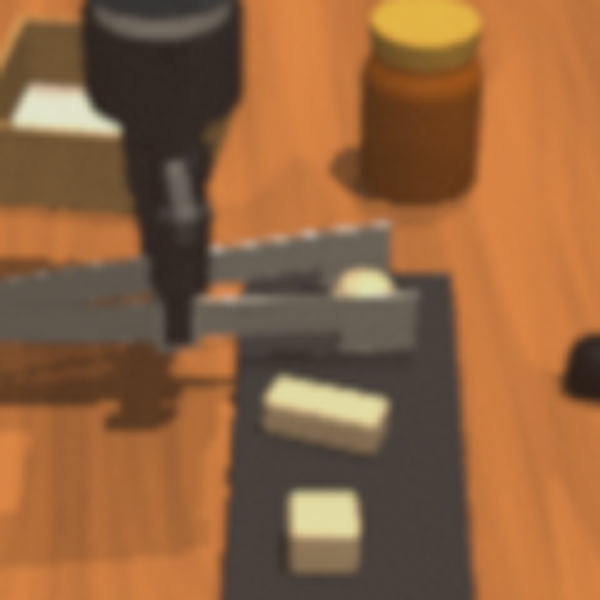

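The round sweet, domed top at crop (363,280), stands between the jaws, with the bar and the square clear of them. Now I close.

Request:
arm_command(deltas=[{"hand":0.51,"tx":0,"ty":0,"tz":-1,"wx":0,"wy":0,"wz":0},{"hand":0.55,"tx":0,"ty":0,"tz":-1,"wx":0,"wy":0,"wz":0},{"hand":0.59,"tx":0,"ty":0,"tz":0,"wx":0,"wy":0,"wz":0},{"hand":0.62,"tx":0,"ty":0,"tz":0,"wx":0,"wy":0,"wz":0},{"hand":0.66,"tx":0,"ty":0,"tz":0,"wx":0,"wy":0,"wz":0},{"hand":0.7,"tx":0,"ty":0,"tz":0,"wx":0,"wy":0,"wz":0},{"hand":0.75,"tx":0,"ty":0,"tz":0,"wx":0,"wy":0,"wz":0},{"hand":0.75,"tx":0,"ty":0,"tz":0,"wx":0,"wy":0,"wz":0}], squeeze=20)

```text
time: 7.92
tool_pos: [527.8, 83.1, 29.3]
orientation: [-3.136, -0.192, 0.0]
wrist_force: [-0.6, -1.0, -1.6]
gripper_width: 0.364
grip_force: 20.4
```

The fingers stopped at 31 mm with 20 N, as expected with the sweet in the jaws. Next I lift.

Request:
arm_command(deltas=[{"hand":0.75,"tx":0,"ty":0,"tz":-4,"wx":0,"wy":0,"wz":0},{"hand":0.75,"tx":0,"ty":0,"tz":-8,"wx":0,"wy":0,"wz":0},{"hand":0.75,"tx":0,"ty":0,"tz":-14,"wx":0,"wy":0,"wz":0},{"hand":0.75,"tx":0,"ty":0,"tz":-16,"wx":0,"wy":0,"wz":0},{"hand":0.75,"tx":0,"ty":0,"tz":-16,"wx":0,"wy":0,"wz":0},{"hand":0.75,"tx":0,"ty":0,"tz":-14,"wx":0,"wy":0,"wz":0},{"hand":0.75,"tx":0,"ty":0,"tz":-8,"wx":0,"wy":0,"wz":0},{"hand":0.75,"tx":0,"ty":0,"tz":0,"wx":0,"wy":0,"wz":0}])

```text
time: 8.93
tool_pos: [528.2, 83.0, 110.0]
orientation: [3.136, 0.191, 0.002]
wrist_force: [0.8, 0.3, -1.9]
gripper_width: 0.362
grip_force: 20.4
```

```bash
python3 - <<'E'
from h import *
s=state();print(s['time'],s['tool_pos'],s['grip_force'],s['gripper_width'])
go([395,277,109],7)
b=grab('side','side6')
cv2.imwrite('pics/c6.png',cv2.resize(b['image'][110:230,275:395],(600,600),interpolation=cv2.INTER_CUBIC))
a=load('top0')
# box rim outer corners from crop0 (scale 2.8, offset 180,130)
P=np.array([onz(a,(180+x/2.8,130+y/2.8),50)[:2] for x,y in((47,184),(175,213),(143,338),(14,304))]);print(P.round(),P.mean(0))
E
```

```text
8.925 [528.1982097   83.03514161 110.01774708] 20.4243466258049 0.3624217911243171
turn 0 [-1.1000e-01 -2.0000e-02  1.7999e+02]
turn 180 [ 0.01 -0.07 -0.01]
shift tool axes [-108.6 -208.7    0.8] tool x,y in world [0.993 0.122 0.001] [ 0.122 -0.993  0.   ]
[[569. 340.]
 [542. 211.]
 [419. 237.]
 [450. 365.]] [495.20482791 288.29289287]
```

View pics/c6.png

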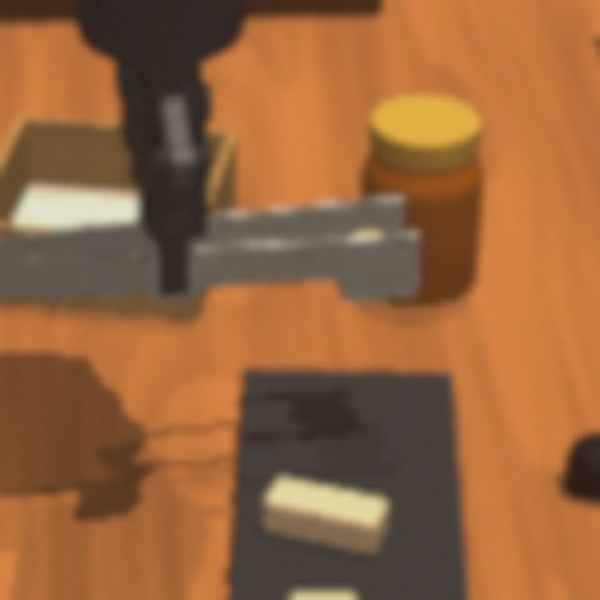

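The sweet is held between the jaws, visible at crop (365,237). The jar and the bar are undisturbed. Next I carry it to the box, drawing back first.

Request:
arm_command(deltas=[{"hand":0.75,"tx":-8,"ty":-4,"tz":0,"wx":0,"wy":0,"wz":0},{"hand":0.75,"tx":-16,"ty":-8,"tz":0,"wx":0,"wy":0,"wz":0},{"hand":0.75,"tx":-18,"ty":-18,"tz":0,"wx":0,"wy":0,"wz":0},{"hand":0.75,"tx":-18,"ty":-22,"tz":0,"wx":0,"wy":0,"wz":0},{"hand":0.75,"tx":-15,"ty":-24,"tz":0,"wx":0,"wy":0,"wz":0},{"hand":0.75,"tx":-12,"ty":-24,"tz":0,"wx":0,"wy":0,"wz":0},{"hand":0.75,"tx":-8,"ty":-24,"tz":0,"wx":0,"wy":0,"wz":0},{"hand":0.75,"tx":-6,"ty":-24,"tz":0,"wx":0,"wy":0,"wz":0}])

```text
time: 9.98
tool_pos: [407.9, 218.3, 108.6]
orientation: [3.136, 0.192, -0.003]
wrist_force: [0.3, -0.8, -0.8]
gripper_width: 0.365
grip_force: 20.4
```

Request:
arm_command(deltas=[{"hand":0.75,"tx":-4,"ty":-24,"tz":0,"wx":0,"wy":0,"wz":0},{"hand":0.75,"tx":-2,"ty":-20,"tz":0,"wx":0,"wy":0,"wz":0},{"hand":0.75,"tx":0,"ty":-12,"tz":0,"wx":0,"wy":0,"wz":0},{"hand":0.75,"tx":0,"ty":-5,"tz":0,"wx":0,"wy":0,"wz":0},{"hand":0.75,"tx":0,"ty":0,"tz":0,"wx":0,"wy":0,"wz":0},{"hand":0.75,"tx":0,"ty":0,"tz":0,"wx":0,"wy":0,"wz":0},{"hand":0.75,"tx":0,"ty":0,"tz":0,"wx":0,"wy":0,"wz":0},{"hand":0.75,"tx":0,"ty":0,"tz":0,"wx":0,"wy":0,"wz":0}])

```text
time: 10.98
tool_pos: [396.3, 277.2, 109.3]
orientation: [3.136, 0.191, 0.0]
wrist_force: [0.3, -0.3, -0.9]
gripper_width: 0.362
grip_force: 20.4
```

```bash
python3 - <<'E'
from h import *
s=state();print(s['time'],s['tool_pos'],s['grip_force'],s['gripper_width'])
go([396,277.5,110],7)
a=grab('top','top7');b=grab('side','side7')
o=np.hstack([cv2.resize(a['image'][130:260,170:270],(400,520),interpolation=cv2.INTER_CUBIC),cv2.resize(b['image'][70:200,240:340],(400,520),interpolation=cv2.INTER_CUBIC)])
cv2.imwrite('pics/c7.png',o)
E
```

```text
10.975 [396.27412227 277.20060185 109.30382467] 20.415230691432953 0.36201979826467
turn 0 [ -0.    -0.   179.96]
turn 180 [ 0.   -0.   -0.04]
shift tool axes [-0.2 -0.3 -0.7] tool x,y in world [0.993 0.121 0.   ] [ 0.121 -0.993  0.   ]
```

View pics/c7.png

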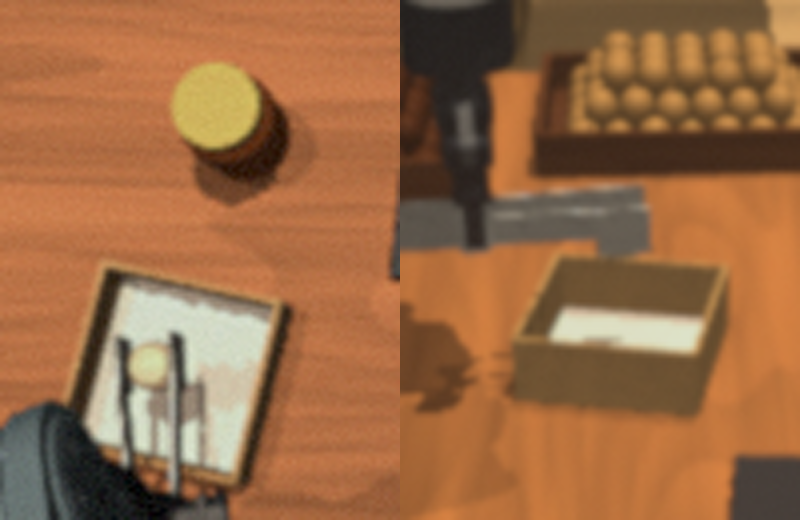

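The sweet is between both jaws at top pixel (207.5,221.3), over the box and well above its rim. I'll check the position by ray at z≈115, and hand in if it is within tolerance.

```bash
python3 - <<'E'
from h import *
p=onz(load('top7'),(207.5,221.25),118); d=np.hypot(*(p[:2]-[495,288])); print(p,d)
if d<20: print(finish_job())
E
```

```text
[494.59994553 286.62331015 118.        ] 1.433638211702159
the job is handed in; nothing more can be done
None
```

The job is handed in: the tongs hold the round sweet still, about 1.4 mm from the middle of the box and well above its rim, at about 11 s of the 37 s allowed (the hand-in call gave no verdict).

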